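Weigh the tall pail on the spring scale

ROBOT

A 7-joint arm with a two-finger parallel gripper is mounted at the origin on the work surface. World frame = base frame: x ahead of the robot, y to its left, z up, the work surface at z = 0. Lengths are in m, angles in degrees, forces in N, time in s.
With the tool pointing down it reaches from about 0.35 to 0.9 m from the base axis. Payload 8.1 kg.
Tool frame: the origin (TCP) lies on the front face of the gripper's body, between the roots of the fingers; the fingertips stand 73 mm ahead of it and the grasp point (between the pads) lies tcp_to_grasp ahead of it (tcp_to_grasp is the distance from the TCP to the grasp point, in m); z points along the fingers, x is the direction in which the jaws open and shut, and the axes are right-handed (so a half turn about z gives the same grasp; the last joint's range is limited). The gripper opens to 85 mm and grips with 20 to 120 N. Pads are 22 mm wide; open, the fingers measure 114 mm over their backs; the gripper's body (76 mm by 85 mm) begins 54 mm behind the grasp point. The pads swing forward as they close: fully open they stand 13 mm farther back than shut.
Start: joints at [68.892, 24.895, 1.432, 90.138, -0.665, 64.973, -4.303], TCP at [0.164, -0.603, 0.304] pointing down, gripper open.
Joint ranges: [-149.89, 149.89], [-25.12, 119.58], [-72.63, 75.52], [4.76, 147.25], [-75.54, 255.54], [6.69, 114.76], [-157.13, 157.13]. Speed limits (degrees/s): [127.2, 127.2, 172.46, 172.46, 180, 180, 180].

INTERFACE

Orientations are given as a 3x3 rotation matrix whose columns are the frame's x, y, z axes.
In Python, from station import * gives the robot as it stands. Calls block until the motion is done:
- move_pose(position, orientation): joint-space move of the TCP to a pose.
- move_straight(position, v=0.15, rot=None, max_force=None): straight line of the TCP; rot=None keeps the orientation; v is the mean speed in m/s. With max_force (N) it stops when the force on the tool has changed by that much, and returns True; else False.
- move_joints(angles): joint-space move.
- move_gripper(opening): opening from 0.0 (shut) to 1.0 (fully open); the grip force is fixed at half the most; returns when the fingers have stopped.
- dwell(seconds).
- solve_ik(position, orientation): joint angles nearest the present ones, or None.
- read_state(): the state.
- grab_frame(name): name is "scene" or "side" or "wrist"; returns a dict with "img" (384x512x3 uint8, red, green, blue), "depth" (384x512 float32, m along the optical axis (not along the pixel's ray), 0 where there is no reading), "fx", "fy", "cx", "cy" (pixels), "D" ([k1, k2, p1, p2, k3] as OpenCV has them; the pictures are not rectified), "cam_to_world" (4x4, takes a point from camera to world coordinates). Camera axes: x right, y down, z forward; pixel columns grow to the right and rows downward; lengths in m; the calibration is good to about 2 mm. A picture is of the moment at which its call begins.
A pose or a line that the arm cannot do raises MotionError and nothing moves.
- hand_in(): hands the job in, once; it reports no verdict.
The state is a dict: "t": time; "joint_positions": joint angles; "qvel": joint speeds; "tau": joint torques, N m; "eef_pos": TCP position; "tcp_rot": TCP orientation; "ft_force": force on the tool from outside, world axes, zero at the start; "torque": the same for the moment, N m; "grip_width": opening from 0.0 (shut) to 1.0 (fully open).
Only numpy, scipy, OpenCV 4.12 (cv2) and the standard library are available. Lean on these libraries where they do the work, as an engineer would, in place of code of your own. Each camera call takes 0.05 s, during which the arm holds its last target.

TASK

Weigh the tall, narrow pail: lift it by the black grip on its handle and hang its handle bar on the scale's sprung hook, letting the weight down gently rather than dropping it onto the spring. Let go, and only when the pail hangs quite still press the big round key of the weighing console right down to take the reading, then release it. Leave the pail hanging and do not disturb the short pail or the other goods.

Things in the scene. Friction and masses are not known exactly. Their poses are not given: they have to be found in the camera images.
- tall_pail: The pail to weigh: closed steel cylinder 82 mm wide, 100 mm high, 0.4 to 0.75 kg, standing upright. Origin at the centre of its underside, z up. Rigid upright handle: two flat side strips at own y = +-43 mm (14 mm wide) carry a bar along own y; between lid and bar is an open window 81 mm high and 82 mm wide, through which the hook passes along own x.
- tall_pail_bar (a point): Middle of the axis of the tall pail's round steel handle bar (8 mm diameter, along the pail's own y), 185 mm above its underside.
- tall_pail_grip (a point): In the tall pail's black block grip, which stands on the middle of the bar: 24 mm along the pail's x, 16 mm along its y, from 187 to 237 mm above its underside. This point is at 217 mm (32 mm above the bar's axis, 20 mm below the grip's top).
- short_pail: The other pail, not to be moved: the same kind of handle and grip, but wide and low, 110 mm wide, 60 mm high, bar at 140 mm height, grip top at 192 mm. Origin at the centre of its underside. The two pails may stand in either place.
- scale: Fixed spring scale: white foot 130 x 150 mm, 16 mm high, with an upright tube (34 mm thick, to 195 mm height) and a sprung stem above it. Origin on the tube's axis at counter level. The hook arm points along its own -x axis (towards the robot, yaw within about 17 degrees); nothing of it stands higher than 273 mm. To hang: bring the bar in along own +x above the tip, the bar square to the rod, then lower.
- hook_seat (a point): Where the axis of a hung bar rests on the hook: 110 mm from the tube along the scale's own -x, 252 mm high unloaded; moves with the hook. The hook is a 10 mm steel rod, nearly level from the stem, dipping 8 mm to the seat and ending in an upturned tip 28 mm further out, whose top is 20 mm above this point; the rod's underside is 15 mm below this point.
- hook (a joint): How far the hook has dipped, m, 0 unloaded to 0.06 at the lower stop. Spring 200 N/m with slight preload: the tall pail dips it 18 to 35 mm; it is lightly damped and bobs for 1 to 3 s after the load is let go.
- key_top (a point): Centre of the top face of the console's one big round key (36 mm diameter). It is on the fixed aluminium weighing console (150 x 170 mm, 60 mm high), whose display panel, to about 130 mm height, stands some 80 mm beyond the key, away from the robot.
- key (a joint): How far the key is pressed, m, 0 to 0.008; springs back; fully down takes 5 N, and it counts as pressed from 0.005.
- jar_near: Bystander: jar, 68 mm wide, 75 mm high; origin at underside.
- jar_far: Bystander: jar, 72 mm wide, 100 mm high; origin at underside.
- oil_bottle: Bystander: green oil bottle, 60 mm wide, 200 mm high; origin at underside.
- lidded_box: Bystander: food box with lid, 142 x 202 mm, 89 mm high; origin at underside.
- cheese_block: Bystander: block of cheese 90 x 120 mm, 60 mm high; origin at underside.
- bowl: Bystander: white bowl, 100 mm wide, 45 mm high; origin at underside.
Mind the look-alikes: they are no part of the job. Leave any red look-alike of the tall_pail alone.

How it is judged (in metres and radians):
On the way, in this order (a step that is already met when the one before it is completed fails the run):
1. the tall pail hangs on the hook by its bar, let go and still (distance between tall_pail_bar and hook_seat below 0.02 m and value of joint hook above 0.01 m and angle between tall_pail's own z axis and vertical below 0.2 rad and contact force between tall_pail and the arm below 0.2 N and contact force between tall_pail and the fingers below 0.2 N and velocity of joint hook between -0.02 and 0.02 m/s and linear speed of tall_pail below 0.03 m/s), for 0.3 s.
2. the key is pressed while the pail hangs still (all of step 1 and value of joint key above 0.005 m), for 0.05 s.
At the end, for the whole second after the job is handed in: The tall pail hangs upright (within 0.2 rad) and still on the scale's hook, let go, its bar within 20 mm of the hook's seat and the hook dipped by more than 10 mm; the key has been pressed and is up again (all of step 1 and value of joint key below 0.002 m); the robot touches nothing.
It fails at once if the load is dropped onto the spring: the hook dips faster than 0.3 m/s (velocity of joint hook above 0.3 m/s).
It fails at once if the key is pressed before the tall pail hangs still on the hook (value of joint key above 0.003 m and not (distance between tall_pail_bar and hook_seat below 0.02 m and value of joint hook above 0.01 m and velocity of joint hook between -0.02 and 0.02 m/s and linear speed of tall_pail below 0.03 m/s)).
It fails at once if the short pail or another bystander is moved by more than 30 mm or tipped (distance of any of short_pail, jar_near, jar_far, oil_bottle, lidded_box, cheese_block, bowl from where it was at the start of the episode above 0.03 m or angle between any of short_pail, jar_near, jar_far, oil_bottle, lidded_box, cheese_block, bowl's own z axis and vertical above 0.3 rad).
It also fails if it takes over 61 s, if anything falls off the work surface, if the arm or the gripper's body presses on something with over 40 N, if the wrist force passes 120 N, or if a joint passes its speed limit or range.

## Working session

There is one attempt and no reset: what is moved stays moved. The work goes in short steps, each a Python script; the robot and the scene stay as the last script left them, time stands still between calls to the robot, and variables do not carry over. Pictures are saved under pics/ and viewed, and the job is handed in when it is done.

```bash
mkdir -p pics; ls; python3 - <<'E'
from station import *
import cv2,numpy as np
s=read_state();print(s['t'],s['eef_pos'],s['tcp_rot'],s['grip_width'])
try: print(tcp_to_grasp)
except Exception as e: print(e)
for n in("scene","side"):
    f=grab_frame(n);cv2.imwrite(f'pics/{n}0.png',f['img'][:,:,::-1]);np.savez(f'{n}0.npz',**f)
    print(n,f['fx'],f['cx'],f['cy'],f['D'],f['cam_to_world'])
E
```

```text
pics
0.0 [ 0.16402516 -0.60268697  0.30312514] [[ 2.62612869e-01 -9.64901123e-01 -5.52046611e-04]
 [-9.64900032e-01 -2.62613407e-01  1.45850136e-03]
 [-1.55228444e-03  1.49648566e-04 -9.99998784e-01]] 0.9993515817153457
0.0539
scene 494.92719071570156 260.17868938854014 188.58511566369106 [-0.09531174  0.          0.          0.          0.        ] [[-0.48424606  0.67556655 -0.55598164  1.32269702]
 [ 0.87484743  0.38269568 -0.29696126  0.40524483]
 [ 0.01215468 -0.63020143 -0.77633654  1.27009168]
 [ 0.          0.          0.          1.        ]]
side 483.3258091715149 247.55072925494753 192.8597183846256 [0.00753171 0.         0.         0.         0.        ] [[-0.87045103 -0.36819051  0.32672733  0.10222669]
 [-0.492249    0.65434129 -0.57404564  0.76761219]
 [-0.00243302 -0.66050983 -0.75081346  1.1928353 ]
 [ 0.          0.          0.          1.        ]]
```

View pics/scene0.png

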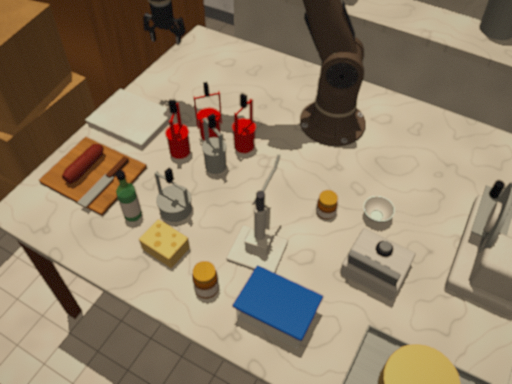

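View pics/side0.png

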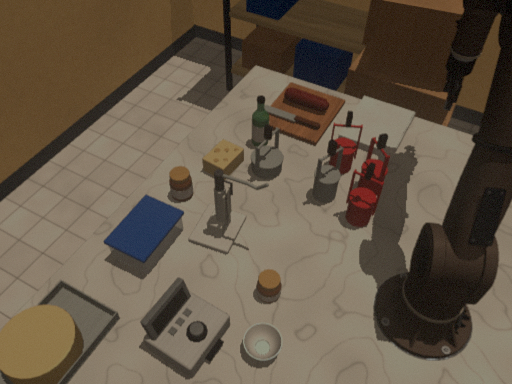

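The grey tall pail is at about scene (214,158), with three red look-alikes around it. The short pail is at (173,200), the scale at (262,225), and the console key at (384,248). I'll zoom in and take depth measurements.

```bash
cat > h.py <<'E'
import numpy as np,cv2
def load(n): 
    d=np.load(n+'.npz');return {k:d[k] for k in d}
def K(f): return np.array([[f['fx'],0,f['cx']],[0,f['fy'],f['cy']],[0,0,1.]],float)
def rays(f,uv):
    p=cv2.undistortPoints(np.array(uv,float).reshape(-1,1,2),K(f),np.array(f['D'],float)).reshape(-1,2)
    d=np.c_[p,np.ones(len(p))]
    T=np.array(f['cam_to_world']);return T[:3,3],d@T[:3,:3].T
def onplane(f,uv,z):
    o,d=rays(f,uv);return o+d*((z-o[2])/d[:,2])[:,None]
def cloud(f):
    h,w=f['depth'].shape;u,v=np.meshgrid(np.arange(w),np.arange(h))
    o,d=rays(f,np.c_[u.ravel(),v.ravel()])
    P=o+d*f['depth'].ravel()[:,None]
    P[f['depth'].ravel()<=0]=np.nan
    return P.reshape(h,w,3)
def tri(f1,uv1,f2,uv2):
    o1,d1=rays(f1,[uv1]);o2,d2=rays(f2,[uv2]);d1=d1[0];d2=d2[0]
    A=np.c_[d1,-d2];s=np.linalg.lstsq(A,o2-o1,rcond=None)[0]
    a=o1+s[0]*d1;b=o2+s[1]*d2
    return (a+b)/2,np.linalg.norm(a-b)
E
python3 - <<'E'
from h import *
s=load('scene0');d=load('side0')
cv2.imwrite('pics/sz.png',cv2.resize(s['img'][75:275,110:310,::-1],(800,800)[:2],interpolation=cv2.INTER_CUBIC)[:600] if 0 else cv2.resize(s['img'][75:225,110:310,::-1],(800,600),interpolation=cv2.INTER_CUBIC))
cv2.imwrite('pics/dz.png',cv2.resize(d['img'][100:250,190:390,::-1],(800,600),interpolation=cv2.INTER_CUBIC))
cv2.imwrite('pics/kz.png',cv2.resize(s['img'][180:300,240:400,::-1],(800,600),interpolation=cv2.INTER_CUBIC))
for n,f in(('s',s),('d',d)):
    P=cloud(f);print(n,np.isnan(P).mean())
    for uv in ([(384,248),(214,160),(173,195),(260,200),(212,122),(169,175)] if n=='s' else [(197,330),(326,180),(267,160),(332,147),(268,132),(219,182)]):
        print(uv,P[uv[1],uv[0]].round(3))
E
```

```text
s 0.0042724609375
(384, 248) [0.489 0.363 0.082]
(214, 160) [ 0.433 -0.244  0.071]
(173, 195) [ 0.61  -0.284  0.056]
(260, 200) [0.625 0.033 0.248]
(212, 122) [ 0.409 -0.256  0.215]
(169, 175) [ 0.626 -0.268  0.177]
d 0.003977457682291667
(197, 330) [0.473 0.369 0.084]
(326, 180) [ 0.394 -0.236  0.096]
(267, 160) [ 0.612 -0.259  0.057]
(332, 147) [ 0.396 -0.245  0.227]
(268, 132) [ 0.613 -0.262  0.178]
(219, 182) [0.607 0.037 0.232]
```

View pics/sz.png

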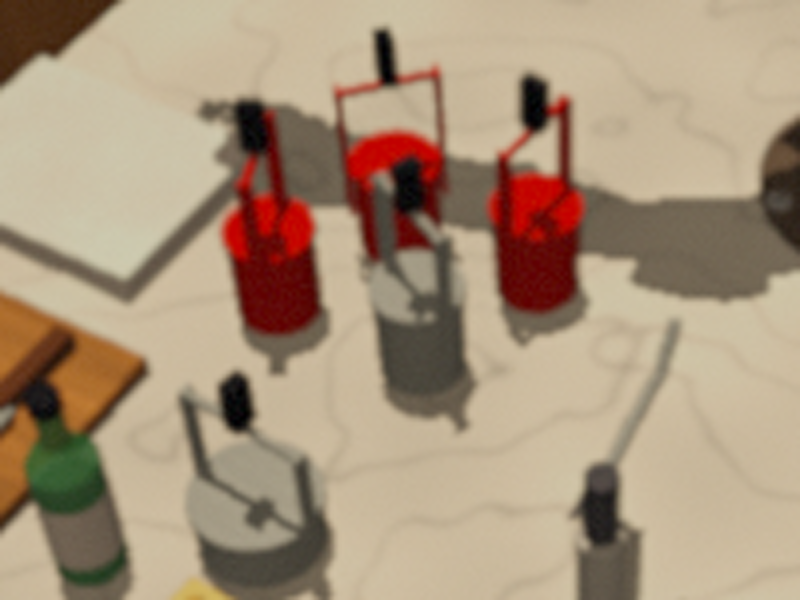

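View pics/dz.png

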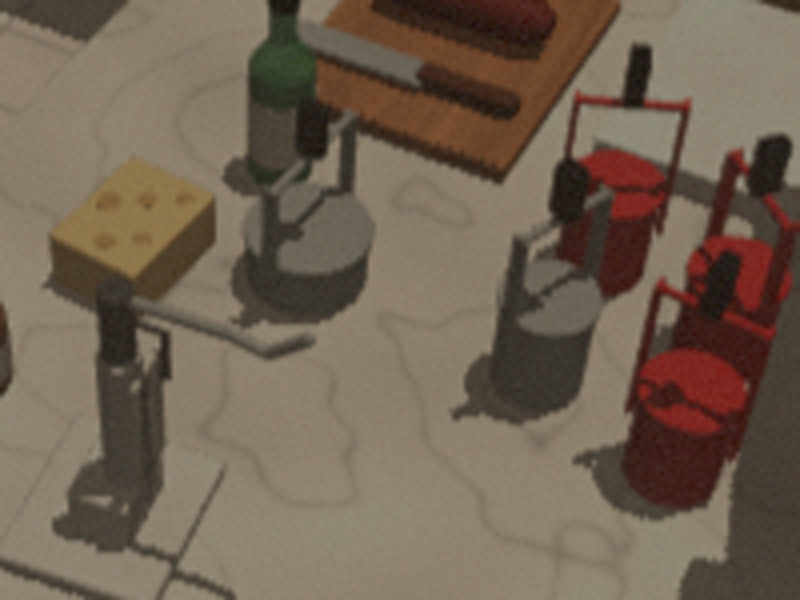

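View pics/kz.png

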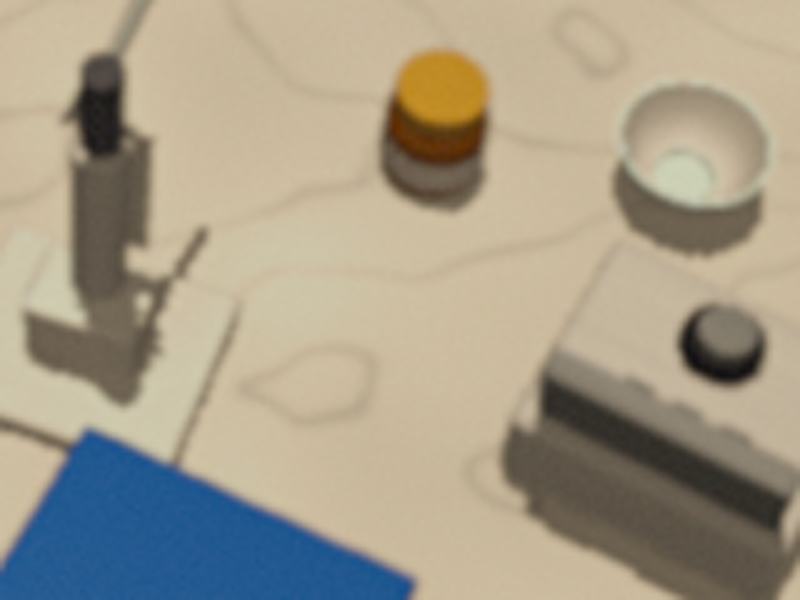

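```bash
python3 - <<'E'
from h import *
s=load('scene0');d=load('side0')
Ps,Pd=cloud(s),cloud(d)
def comp(mask,P,seed,nm):
    n,l,st,c=cv2.connectedComponentsWithStats(mask.astype(np.uint8))
    out=[]
    for i in range(1,n):
        if st[i,4]>12: out.append((c[i].round(1),st[i].tolist(),np.nanmedian(P[l==i],0).round(3)))
    for o in out: print(nm,o[0],o[1][2:],o[2])
for nm,f,P in(('s',s,Ps),('d',d,Pd)):
    g=f['img'].max(2)
    m=(g<45)&(P[...,2]>.12)&(P[...,2]<.29)&(P[...,0]>.2)&(np.hypot(P[...,0],P[...,1])>.3)
    comp(m,P,None,nm)
    # vertical strips/bar
    ctr=np.array([.40,-.245])
    sat=f['img'].max(2).astype(int)-f['img'].min(2)
    m=(np.hypot(*(np.moveaxis(P[...,:2],2,0)-ctr[:,None,None]))<.065)&(P[...,2]>.12)&(P[...,2]<.195)&(sat<60)
    Q=P[m];c=Q.mean(0);u,S,V=np.linalg.svd((Q-c)[:,:2]);print(nm,'handle n',len(Q),c.round(3),'dir',V[0].round(3),np.degrees(np.arctan2(V[0,1],V[0,0])),S/np.sqrt(len(Q)))
    # hook rod
    m=(P[...,2]>.22)&(P[...,2]<.29)&(P[...,0]>.45)&(P[...,0]<.67)&(abs(P[...,1]-.02)<.08)
    Q=P[m];print('hook',len(Q));
    Q=Q[np.argsort(Q[:,0])];print(Q[::max(1,len(Q)//25)].round(3).tolist())
    m=(P[...,2]>.065)&(P[...,2]<.1)&(np.hypot(P[...,0]-.48,P[...,1]-.365)<.03)
    print('key',P[m].mean(0),m.sum(),np.ptp(P[m],axis=0), [x.mean() for x in np.nonzero(m)])
    r=(f['img'][...,0]>110)&(f['img'][...,1]<40)&(P[...,2]>.03);r=r&(P[...,0]>.1)&(P[...,0]<.7)
    comp(r&(P[...,2]<.12),P,None,nm+'red')
E
```

```text
s [205.9  89.4] [3, 13, 32] [ 0.292 -0.354  0.22 ]
s [243.  100.4] [5, 12, 53] [ 0.278 -0.222  0.219]
s [172.5 106.5] [8, 12, 71] [ 0.412 -0.402  0.22 ]
s [211.8 121.5] [7, 13, 75] [ 0.408 -0.256  0.215]
s [168.7 175.5] [7, 13, 64] [ 0.628 -0.269  0.175]
s [120. 175.] [9, 11, 61] [ 0.709 -0.378  0.2  ]
s [259.6 203.6] [8, 13, 70] [0.624 0.031 0.231]
s handle n 178 [ 0.405 -0.256  0.164] dir [0.396 0.918] 66.69089657242583 [0.03853418 0.00458135]
hook 295
[[0.473, 0.008, 0.27], [0.481, 0.013, 0.268], [0.488, 0.014, 0.259], [0.493, 0.016, 0.257], [0.501, 0.018, 0.253], [0.509, 0.01, 0.248], [0.524, 0.017, 0.254], [0.536, 0.014, 0.252], [0.545, 0.023, 0.25], [0.555, 0.025, 0.253], [0.564, 0.02, 0.256], [0.573, 0.019, 0.255], [0.585, 0.025, 0.255], [0.594, 0.025, 0.257], [0.605, 0.028, 0.262], [0.608, 0.017, 0.259], [0.61, 0.037, 0.238], [0.613, 0.026, 0.264], [0.615, 0.018, 0.258], [0.618, 0.038, 0.239], [0.619, 0.018, 0.258], [0.621, 0.028, 0.224], [0.622, 0.02, 0.22], [0.623, 0.02, 0.252], [0.624, 0.02, 0.236], [0.625, 0.036, 0.23], [0.626, 0.03, 0.253]]
key [0.48507288 0.36471607 0.0
[... 1280 characters left out ...]
 0.241], [0.602, 0.028, 0.242], [0.603, 0.032, 0.241], [0.605, 0.034, 0.234], [0.607, 0.037, 0.232], [0.608, 0.04, 0.23], [0.61, 0.041, 0.234], [0.612, 0.043, 0.235], [0.615, 0.016, 0.259], [0.617, 0.032, 0.262], [0.62, 0.032, 0.264]]
key [0.47518964 0.36833167 0.07808012] 339 [0.0527771  0.05229506 0.0247368 ] [np.float64(330.3746312684366), np.float64(196.49852507374632)]
dred [342.8 142.1] [13, 8, 32] [ 0.413 -0.418  0.099]
dred [351.  142.9] [8, 7, 17] [ 0.387 -0.429  0.099]
dred [349.2 150.3] [8, 6, 25] [ 0.379 -0.392  0.099]
dred [377.7 168.4] [9, 17, 72] [ 0.271 -0.354  0.1  ]
dred [364.6 194. ] [26, 15, 170] [ 0.269 -0.236  0.1  ]
dred [361.3 204.3] [14, 7, 43] [ 0.264 -0.191  0.1  ]
```

```bash
python3 - <<'E'
from h import *
s=load('scene0');d=load('side0')
for nm,a,b in(('tip',(278.75,155.5),(268,185)),('bend',(274.5,169.5),(256.3,188)),('cap',(260.5,193.5),(218.5,172.5)),('grip',(211.8,121.5),(332,147.7)),('key',(384.6,246.5),(196.8,328.5))):
    p,e=tri(s,a,d,b);print(nm,p.round(4),round(e,4))
Q=[]
for f in(s,d):
    P=cloud(f);m=(P[...,2]>.24)&(P[...,2]<.275)&(P[...,0]>.465)&(P[...,0]<.59)&(abs(P[...,1]-.02)<.04);q=P[m];Q.append(q)
    print(np.polyfit(q[:,0],q[:,1],1), [ (x,q[abs(q[:,0]-x)<.006].mean(0).round(4).tolist()) for x in (.475,.5,.525,.55,.58)])
    m=(P[...,2]>.03)&(P[...,2]<.19)&(np.hypot(P[...,0]-.62,P[...,1]-.03)<.04);print('tube surf',P[m].mean(0))
    # foot
    m=(P[...,2]>.010)&(P[...,2]<.024)&(np.hypot(P[...,0]-.62,P[...,1]-.03)<.11)&(f['img'].min(2)>60)
    r=cv2.minAreaRect(P[m][:,:2].astype(np.float32));print('foot',r,m.sum())
q=np.vstack(Q);print(np.degrees(np.arctan(np.polyfit(q[:,0],q[:,1],1)[0])))
for f in (s,d):
    P=cloud(f);m=(P[...,2]>.068)&(P[...,2]<.1)&(np.hypot(P[...,0]-.48,P[...,1]-.365)<.035)
    q=P[m];z=q[:,2];print('key z',np.percentile(z,[5,25,50,75,95]).round(4)); t=q[z>np.percentile(z,60)-.002]; print(cv2.minEnclosingCircle(t[:,:2].astype(np.float32)),t.mean(0))
E
python3 - <<'E'
import sys;sys.path.insert(0,'.')
from h import *
import os;os.chdir('.')
s=load('scene0');d=load('side0')
a=cv2.resize(s['img'][230:260,365:405,::-1],(400,300),interpolation=cv2.INTER_CUBIC)
b=cv2.resize(d['img'][315:345,177:217,::-1],(400,300),interpolation=cv2.INTER_CUBIC)
cv2.imwrite('pics/key.png',np.hstack([a,b]))
E
```

```text
tip [0.4735 0.008  0.2641] 0.0002
bend [0.5054 0.0125 0.2394] 0.0002
cap [0.6124 0.0274 0.2582] 0.001
grip [ 0.4009 -0.2623  0.2079] 0.0003
key [0.4782 0.3627 0.0751] 0.0003
[ 0.13768621 -0.05626908] [(0.475, [0.4769, 0.009, 0.2675]), (0.5, [0.5001, 0.0127, 0.2517]), (0.525, [0.526, 0.0171, 0.2531]), (0.55, [0.5499, 0.0198, 0.254]), (0.58, [0.581, 0.023, 0.2554])]
tube surf [0.62477522 0.03428123 0.09629707]
foot ((0.6289657354354858, 0.029330462217330933), (0.1344347894191742, 0.1504938155412674), 7.986323356628418) 1234
[ 0.13047322 -0.04985057] [(0.475, [0.476, 0.0117, 0.2683]), (0.5, [0.4998, 0.0166, 0.25]), (0.525, [0.525, 0.0181, 0.2517]), (0.55, [0.5499, 0.0219, 0.2542]), (0.58, [0.5803, 0.026, 0.2564])]
tube surf [0.60682957 0.04020656 0.10424446]
foot ((0.6273728609085083, 0.030566833913326263), (0.1308644860982895, 0.15478092432022095), 7.819387435913086) 1102
7.662402723375811
key z [0.0688 0.0717 0.0783 0.0828 0.0853]
((0.4840737581253052, 0.3634662628173828), 0.024121752008795738) [0.48091877 0.36417891 0.08281748]
key z [0.0696 0.0728 0.0791 0.0846 0.0872]
((0.4775315225124359, 0.3666723370552063), 0.01865989901125431) [0.47731288 0.36648762 0.08474795]
```

View pics/key.png

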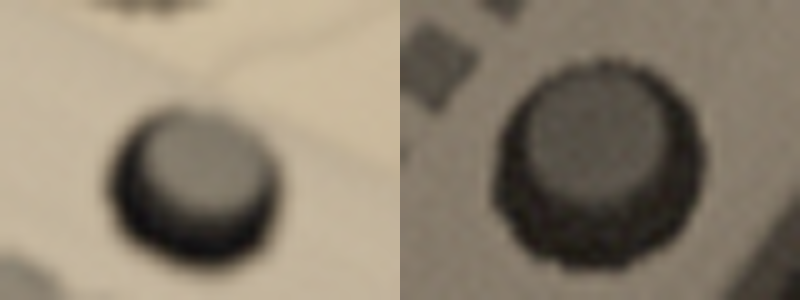

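Both views agree to within a few mm:

| Item | Position or direction |
|---|---|
| Grip | about (0.401, -0.260) |
| Bar direction | 66° |
| Hook seat | about (0.502, 0.014, 0.252) |
| Hook yaw | 7.7° |
| Key | about (0.479, 0.364, 0.083) |

Next I'll hover over the pail and check with the wrist camera.

```bash
cat >> h.py <<'E'
def down(deg):
    a=np.radians(deg);x=np.array([np.cos(a),np.sin(a),0]);z=np.array([0,0,-1.]);return np.c_[x,np.cross(z,x),z]
E
python3 - <<'E'
from station import *
from h import *
R=down(-113.7)
print(solve_ik([.401,-.260,.271],R),solve_ik([.403,0.0,.36],down(-82.3)),solve_ik([.502,.0143,.338],down(-82.3)))
move_pose([.401,-.260,.40],R)
f=grab_frame('wrist');np.savez('wrist1.npz',**f);cv2.imwrite('pics/w1.png',f['img'][:,:,::-1])
f=grab_frame('wrist')
s=read_state();print(s['t'],s['eef_pos'],s['ft_force'],f['cam_to_world'])
E
```

```text
[ 29.08186476  13.43783954  -3.04550285 112.35421254   0.871914
  54.22938648 -88.09010668] [ 29.95904707   4.03223225 -38.90220716 110.94370807   2.77191277
  65.94126873 -92.30454845] [ 21.14533297  15.56659452 -35.74592082 101.79701884   9.89809833
  65.78579406 -99.98517357]
1.775 [ 0.40063063 -0.26092848  0.39972712] [-0.77061188 -0.14858002  0.94866386] [[-4.03521962e-01 -8.71560156e-01 -2.78483249e-01  4.70771331e-01]
 [-9.14969434e-01  3.84703049e-01  1.21796956e-01 -2.93101551e-01]
 [ 9.79980469e-04  3.03951407e-01 -9.52687032e-01  4.68880144e-01]
 [ 0.00000000e+00  0.00000000e+00  0.00000000e+00  1.00000000e+00]]
```

View pics/w1.png

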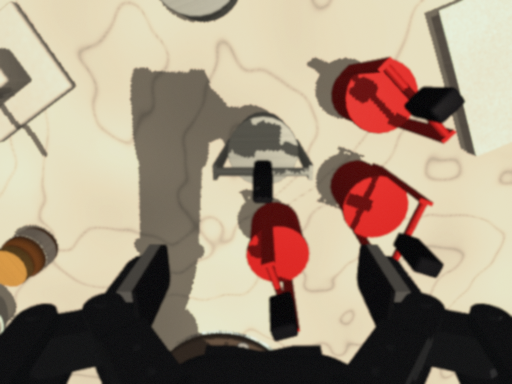

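The wrist view shows the grey pail at (262,150) and its grip at about (262,180). The bar ends are at (217,176) and (308,172).

```bash
python3 - <<'E'
from h import *
f=load('wrist1');P=cloud(f)
print('griptop',onplane(f,[(262,193)],.237).round(4),'gripmid',onplane(f,[(262.5,181)],.212).round(4))
b=onplane(f,[(217,176),(308,172.5)],.185);print(b.round(4),b.mean(0),np.degrees(np.arctan2(*(b[0]-b[1])[1::-1])))
m=(f['img'].max(2)<40)&(P[...,2]>.19)&(P[...,2]<.25);m[:,:240]=0;m[:,285:]=0;m[:150]=0;m[210:]=0
print(m.sum(),P[m].mean(0),P[m].min(0),P[m].max(0)); t=m&(P[...,2]>.232);print('top',t.sum(),P[t].mean(0))
m=(P[...,2]>.177)&(P[...,2]<.193)&(np.hypot(P[...,0]-.4,P[...,1]+.26)<.065);q=P[m];c=q.mean(0);V=np.linalg.svd((q-c)[:,:2])[2];print(c,np.degrees(np.arctan2(V[0,1],V[0,0])),m.sum())
c=cv2.resize(f['img'][100:220,190:350,::-1],(800,600),interpolation=cv2.INTER_CUBIC);cv2.imwrite('pics/w1z.png',c)
E
```

```text
griptop [[ 0.3977 -0.2601  0.237 ]] gripmid [[ 0.3992 -0.2612  0.212 ]]
[[ 0.4126 -0.2221  0.185 ]
 [ 0.3824 -0.2987  0.185 ]] [ 0.39753188 -0.26037755  0.185     ] 68.49596770173522
685 [ 0.40403486 -0.26310713  0.23034165] [ 0.38907922 -0.27220565  0.19626016] [ 0.4128157  -0.2520193   0.23850508]
top 500 [ 0.40159049 -0.26206636  0.2359573 ]
[ 0.40038207 -0.26222831  0.18746187] -114.10967646395062 796
```

View pics/w1z.png

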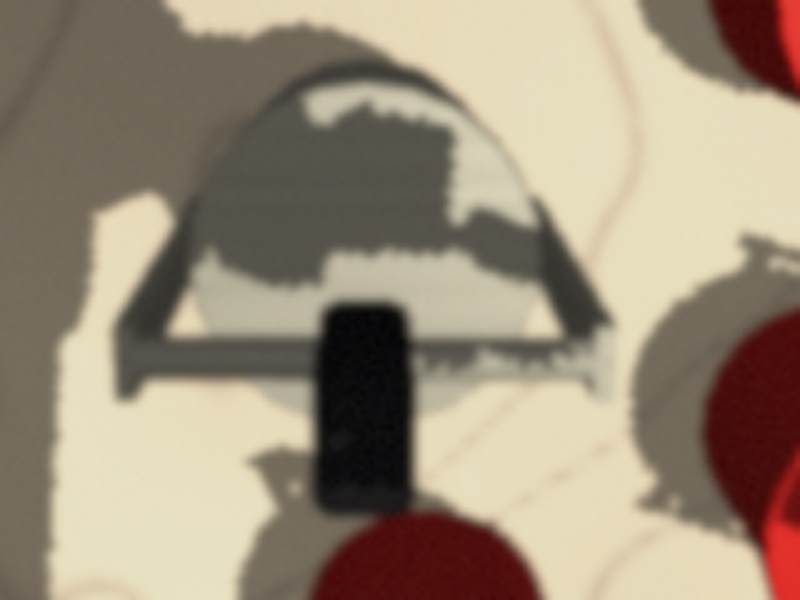

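The top-down view confirms the centre at about (0.400, -0.261), with the bar lined up with the jaws. I'll grasp and lift.

```bash
python3 - <<'E'
from station import *
from h import *
print(move_straight([.4005,-.2613,.271],v=.12,rot=down(-114),max_force=15))
F0=read_state()['ft_force'];print(F0)
move_gripper(0.0)
s=read_state();print(s['t'],s['grip_width'],s['eef_pos'],s['ft_force'])
move_straight([.4005,-.2613,.301],v=.06)
dwell(.3);s=read_state();print(s['t'],s['grip_width'],s['ft_force'],s['torque'],s['ft_force']-F0)
for n in('side','wrist'):
    f=grab_frame(n);np.savez(n+'2.npz',**f);cv2.imwrite(f'pics/{n}2.png',f['img'][:,:,::-1])
E
```

```text
False
[ 0.62622627 -0.09005329 -0.04018193]
3.6333 0.17986124385185007 [ 0.40071004 -0.26122923  0.27113568] [0.2096542  0.57044348 0.78952303]
4.5833 0.1810064375789694 [ 0.16875708 -0.48240885 -5.87494152] [-0.02968599 -0.00121513  0.00278634] [-0.45746919 -0.39235556 -5.83475958]
```

View pics/side2.png

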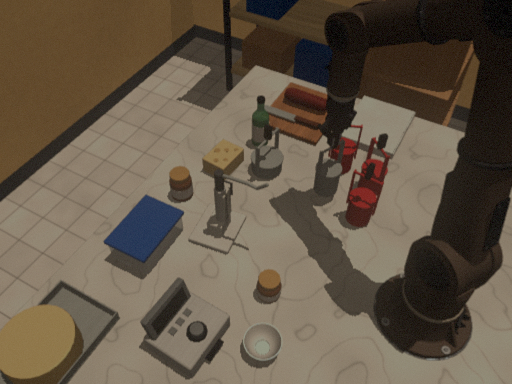

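View pics/wrist2.png

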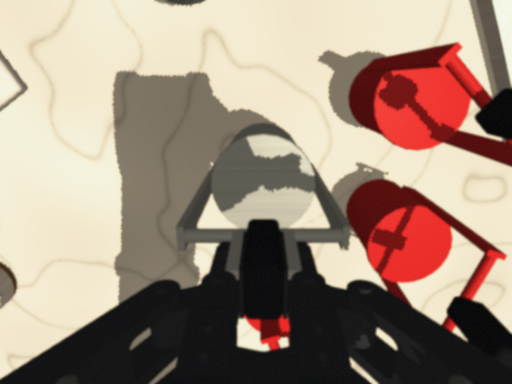

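The pail is lifted, with about 5.9 N on the wrist and the bar level. I'll raise it and carry it to the approach point in front of the hook tip.

```bash
python3 - <<'E'
from station import *
from h import *
move_straight([.4005,-.2613,.386],v=.12)
a=np.radians(7.7);u=np.array([np.cos(a),np.sin(a),0])
p=np.array([.502,.0143,.386])-.10*u;print(p)
move_straight(p,v=.13,rot=down(-82.3))
dwell(.2);s=read_state();print(s['t'],s['eef_pos'],s['ft_force'],s['grip_width'])
for n in('side','wrist','scene'):
    f=grab_frame(n);np.savez(n+'3.npz',**f);cv2.imwrite(f'pics/{n}3.png',f['img'][:,:,::-1])
    if n=='side':cv2.imwrite('pics/side3z.png',cv2.resize(f['img'][100:250,180:380,::-1],(800,600),interpolation=cv2.INTER_CUBIC))
    if n=='scene':cv2.imwrite('pics/scene3z.png',cv2.resize(f['img'][100:250,180:380,::-1],(800,600),interpolation=cv2.INTER_CUBIC))
E
```

```text
[0.40290168 0.00090138 0.386     ]
7.9083 [0.40289704 0.00065507 0.38600348] [ 0.63566892 -0.40043689 -4.58443547] 0.1822148358569076
```

View pics/side3z.png

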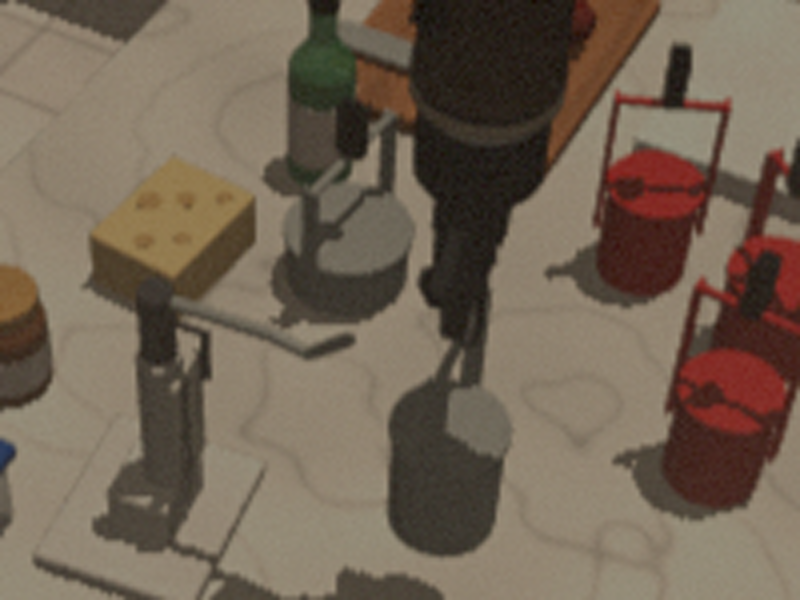

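View pics/wrist3.png

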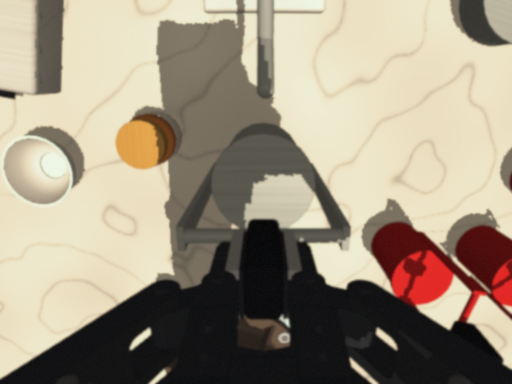

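View pics/scene3z.png

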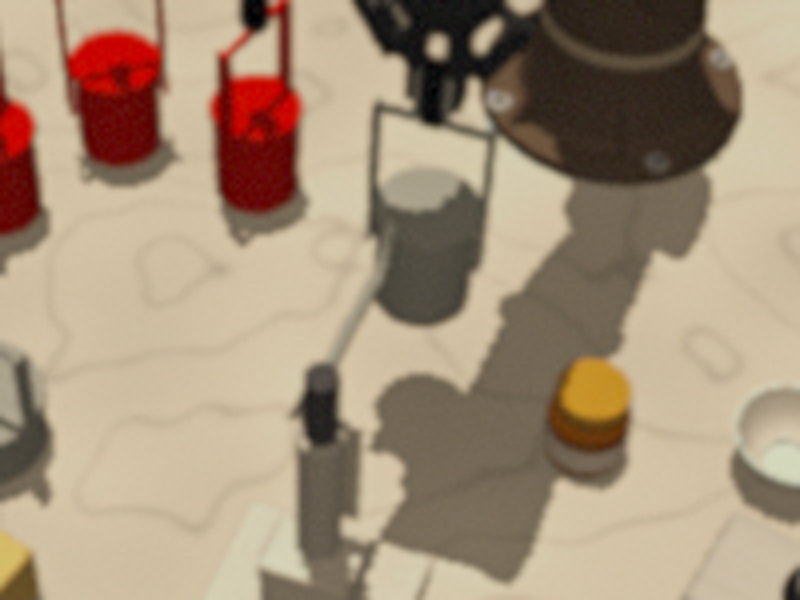

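In the wrist view the rod is vertical at column 265 with its tip at (266,93), and the bar is centred at about column 263. The alignment is good. I'll check the tip position from this view, then move in.

```bash
python3 - <<'E'
from station import *
from h import *
f=load('wrist3');print('tip wrist',onplane(f,[(266,92)],.268),onplane(f,[(263.5,235)],.300))
P=cloud(f);m=(P[...,2]>.24)&(P[...,2]<.28)&(P[...,0]>.45)&(abs(P[...,1]-.01)<.05);q=P[m];print(m.sum(),q[:,0].min(),[q[abs(q[:,0]-x)<.004].mean(0).round(4).tolist() for x in(.475,.485,.5,.52)])
a=np.radians(7.7);u=np.array([np.cos(a),np.sin(a),0])
p=np.array([.502,.0143,.386])
print(move_straight(p,v=.07,max_force=6))
s=read_state();print(s['t'],s['eef_pos'],s['ft_force'])
for n in('side','wrist','scene'):
    f=grab_frame(n);np.savez(n+'4.npz',**f);cv2.imwrite(f'pics/{n}4.png',f['img'][:,:,::-1])
a=load('side4')['img'][120:240,180:300,::-1];b=load('scene4')['img'][120:240,200:320,::-1]
cv2.imwrite('pics/z4.png',cv2.resize(np.hstack([a,b]),(800,400),interpolation=cv2.INTER_CUBIC))
E
```

```text
tip wrist [[0.47365213 0.00774092 0.268     ]] [[ 4.02686806e-01 -3.72315203e-04  3.00000000e-01]]
1595 0.4701644363941048 [[0.4752, 0.0084, 0.2696], [0.485, 0.0098, 0.2626], [0.5, 0.0118, 0.2492], [0.5196, 0.0143, 0.2505]]
False
9.6333 [0.50167598 0.01423229 0.386094  ] [-0.39979068  0.25342968 -5.16528218]
```

View pics/z4.png

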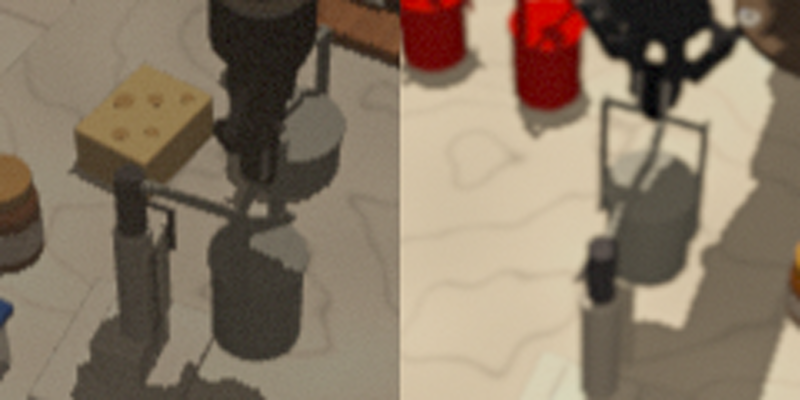

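View pics/wrist4.png

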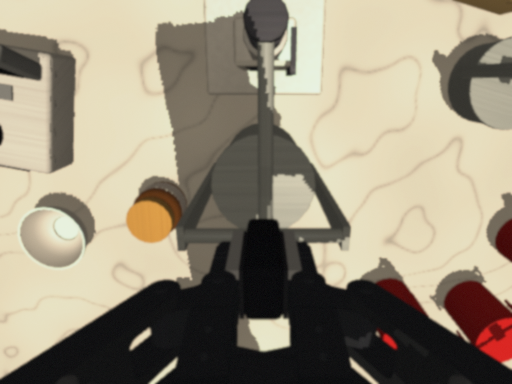

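The hook passes through the window with the rod centred at column 265. I'll lower it slowly and watch the force.

```bash
python3 - <<'E'
from station import *
from h import *
def fz():
    v=[]
    for _ in range(6): dwell(.02);v.append(read_state()['ft_force'])
    return np.mean(v,0)
print('hang',fz())
move_straight([.5017,.0143,.346],v=.06);print(fz())
for z in (.336,.328,.322,.317,.313,.310):
    move_straight([.5017,.0143,z],v=.025);f=fz();print(z,f.round(2),read_state()['t'])
    if f[2]>-.7: break
for n in('side','wrist','scene'):
    f=grab_frame(n);np.savez(n+'5.npz',**f);cv2.imwrite(f'pics/{n}5.png',f['img'][:,:,::-1])
a=load('side5')['img'][120:240,180:300,::-1];b=load('scene5')['img'][120:240,200:320,::-1]
cv2.imwrite('pics/z5.png',cv2.resize(np.hstack([a,b]),(800,400),interpolation=cv2.INTER_CUBIC))
E
```

```text
hang [-0.09645894 -0.25733089 -5.7185305 ]
[ 0.15976518  0.15867557 -4.84549818]
0.336 [ 1.22  0.21 -3.39] 11.45
0.328 [ 1.59  0.54 -1.5 ] 12.0167
0.322 [1.46 0.03 0.07] 12.5083
```

View pics/z5.png

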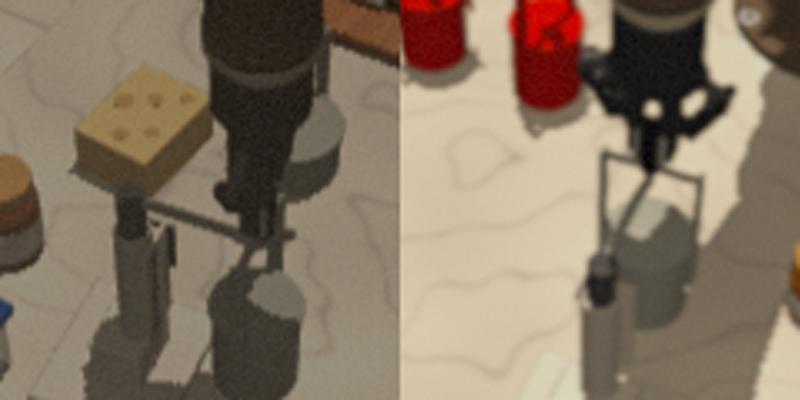

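The load came off 7 mm early, with about +1.5 N in x. That suggests the bar sits on the upturned tip's slope, slightly outside the seat. I'll measure the hook bend and the bar again.

```bash
python3 - <<'E'
from h import *
a=load('side5')['img'][160:220,220:300,::-1];b=load('scene5')['img'][150:210,230:310,::-1]
cv2.imwrite('pics/z5s.png',cv2.resize(a,(800,600),interpolation=cv2.INTER_CUBIC))
cv2.imwrite('pics/z5c.png',cv2.resize(b,(800,600),interpolation=cv2.INTER_CUBIC))
w=load('wrist5')['img'][150:270,180:340,::-1];cv2.imwrite('pics/z5w.png',cv2.resize(w,(800,600),interpolation=cv2.INTER_CUBIC))
for k in '35':
  for n in('side','scene','wrist'):
    P=cloud(load(n+k))
    q=P[(P[...,2]>.19)&(P[...,2]<.28)&(P[...,0]>.46)&(P[...,0]<.60)&(abs(P[...,1]-(.0135+.134*(P[...,0]-.5)))<.007)]
    print(k,n,[(x,len(r),np.round(np.median(r[:,2]),4)) for x in np.arange(.472,.6,.008) for r in [q[abs(q[:,0]-x)<.004]] if len(r)>2])
E
```

```text
3 side [(np.float64(0.472), 8, np.float64(0.269)), (np.float64(0.48), 12, np.float64(0.2658)), (np.float64(0.488), 13, np.float64(0.2597)), (np.float64(0.496), 12, np.float64(0.2513)), (np.float64(0.504), 10, np.float64(0.2485)), (np.float64(0.512), 12, np.float64(0.248)), (np.float64(0.52), 12, np.float64(0.2503)), (np.float64(0.528), 12, np.float64(0.2521)), (np.float64(0.536), 12, np.float64(0.2541)), (np.float64(0.544), 11, np.float64(0.2545)), (np.float64(0.552), 9, np.float64(0.255)), (np.float64(0.56), 13, np.float64(0.2556)), (np.float64(0.5680000000000001), 9, np.float64(0.2549)), (np.float64(0.5760000000000001), 13, np.float64(0.2555)), (np.float64(0.5840000000000001), 10, np.float64(0.2565)), (np.float64(0.5920000000000001), 17, np.float64(0.2529))]
3 scene [(np.float64(0.472), 3, np.float64(0.271)), (np.float64(0.48), 11, np.float64(0.2671)), (np.float64(0.488), 19, np.float64(0.2619)), (np.float64(0.496), 9, np.float64(0.2543)), (np.float64(0.504), 12, np.float64(0.2492)), (np.float64(0.512), 7, np.float64(0.2483)), (np.float64(0.52), 6, np.float64(0.2512)), (np.float64(
[... 1991 characters left out ...]
000001), 6, np.float64(0.2363)), (np.float64(0.5920000000000001), 10, np.float64(0.2357))]
5 wrist [(np.float64(0.504), 34, np.float64(0.2251)), (np.float64(0.512), 1463, np.float64(0.2601)), (np.float64(0.52), 237, np.float64(0.2299)), (np.float64(0.528), 271, np.float64(0.2321)), (np.float64(0.536), 301, np.float64(0.2324)), (np.float64(0.544), 316, np.float64(0.2327)), (np.float64(0.552), 326, np.float64(0.2331)), (np.float64(0.56), 337, np.float64(0.2332)), (np.float64(0.5680000000000001), 346, np.float64(0.2336)), (np.float64(0.5760000000000001), 364, np.float64(0.2338)), (np.float64(0.5840000000000001), 387, np.float64(0.234)), (np.float64(0.5920000000000001), 412, np.float64(0.2343))]
```

View pics/z5s.png

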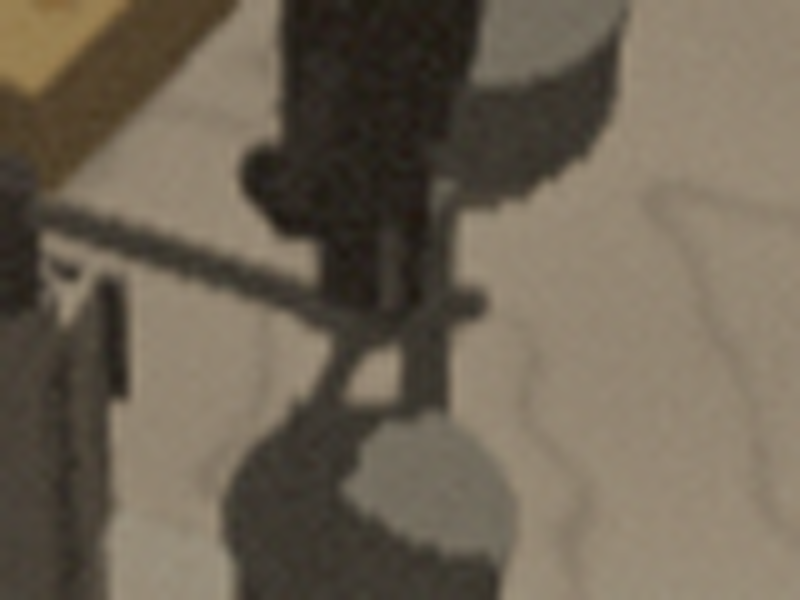

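View pics/z5c.png

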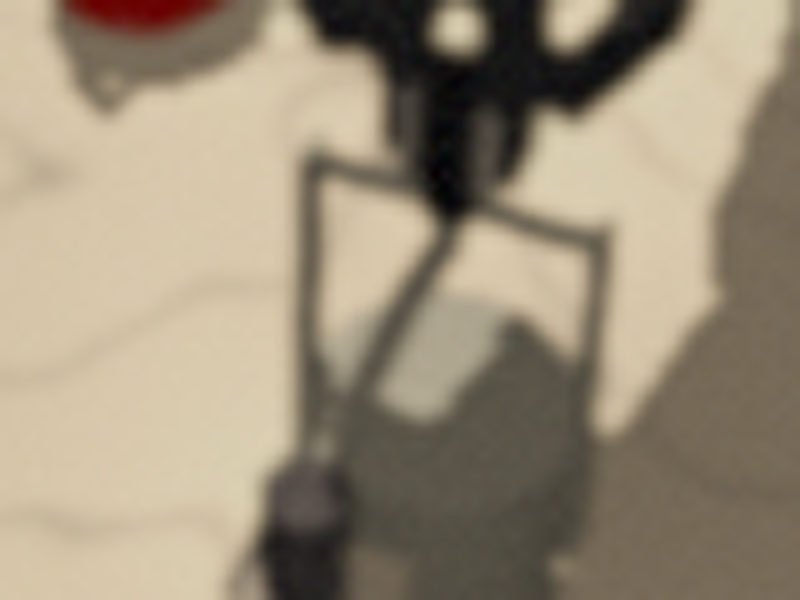

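View pics/z5w.png

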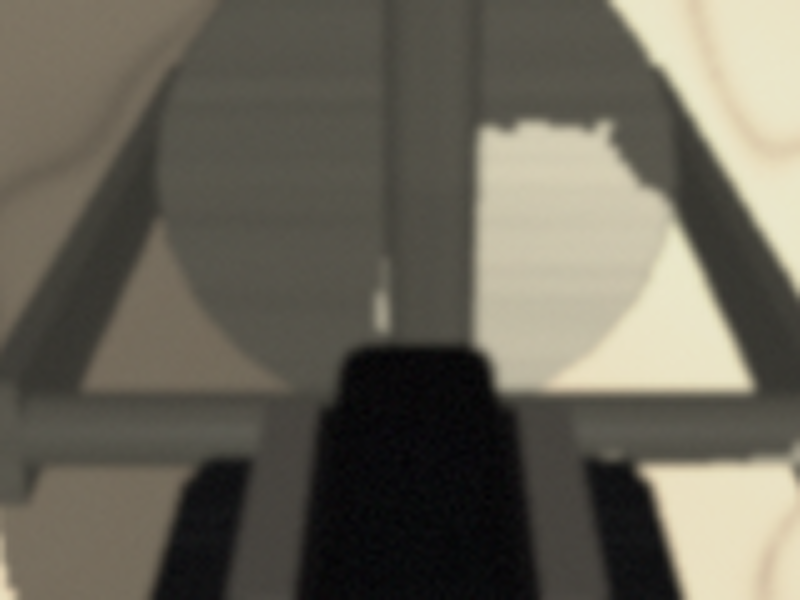

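The rod's lowest point is at x ≈ 0.508, so my seat was about 7 mm too far out. The hook is dipped about 21 mm. I'll slide the bar along the hook axis into the seat, keeping the load on the spring.

```bash
python3 - <<'E'
from station import *
from h import *
def fz():
    v=[]
    for _ in range(8): dwell(.02);v.append(read_state()['ft_force'])
    return np.mean(v,0)
move_straight([.5085,.0152,.3165],v=.02,max_force=6);f=fz();print(f.round(2),read_state()['eef_pos'],read_state()['t'])
z=.3165
while f[2]<-.3 and z>.306:
    z-=.002;move_straight([.5085,.0152,z],v=.02);f=fz();print(z,f.round(2))
for n in('side','wrist'):
    f=grab_frame(n);np.savez(n+'6.npz',**f)
    P=cloud(f)
    q=P[(P[...,2]>.19)&(P[...,2]<.28)&(P[...,0]>.46)&(P[...,0]<.60)&(abs(P[...,1]-(.0135+.134*(P[...,0]-.5)))<.007)]
    print(n,[(round(x,3),len(r),np.round(np.median(r[:,2]),4)) for x in np.arange(.472,.6,.008) for r in [q[abs(q[:,0]-x)<.004]] if len(r)>2])
E
```

```text
[-3.11 -0.7  -0.08] [0.50808818 0.01510779 0.31634756] 13.3833
side [(np.float64(0.472), 6, np.float64(0.2489)), (np.float64(0.48), 13, np.float64(0.2466)), (np.float64(0.488), 11, np.float64(0.2385)), (np.float64(0.496), 26, np.float64(0.2416)), (np.float64(0.504), 7, np.float64(0.2255)), (np.float64(0.52), 3, np.float64(0.2263)), (np.float64(0.528), 11, np.float64(0.2299)), (np.float64(0.536), 13, np.float64(0.2319)), (np.float64(0.544), 10, np.float64(0.2334)), (np.float64(0.552), 10, np.float64(0.2338)), (np.float64(0.56), 9, np.float64(0.2341)), (np.float64(0.568), 11, np.float64(0.2333)), (np.float64(0.576), 9, np.float64(0.2325)), (np.float64(0.584), 11, np.float64(0.2322)), (np.float64(0.592), 18, np.float64(0.2325))]
wrist [(np.float64(0.496), 5, np.float64(0.2799)), (np.float64(0.504), 6, np.float64(0.2798)), (np.float64(0.512), 24, np.float64(0.2792)), (np.float64(0.52), 1829, np.float64(0.2594)), (np.float64(0.528), 271, np.float64(0.2314)), (np.float64(0.536), 302, np.float64(0.2316)), (np.float64(0.544), 316, np.float64(0.2321)), (np.float64(0.552), 326, np.float64(0.2323)), (np.float64(0.56), 352, np.float64(0.2325)), (np.float64(0.568), 372, np.float64(0.2328)), (np.float64(0.576), 392, np.float64(0.233)), (np.float64(0.584), 393, np.float64(0.2333)), (np.float64(0.592), 413, np.float64(0.2336))]
```

```bash
python3 - <<'E'
from station import *
from h import *
def fz():
    v=[]
    for _ in range(8): dwell(.02);v.append(read_state()['ft_force'])
    return np.mean(v,0)
for k in(.0012,.0024,.0036):
    move_straight([.5085-k,.0152-k*.13,.3165],v=.01);f=fz();print(k,f.round(2))
    if f[0]>-1:break
f=grab_frame('side');np.savez('side7.npz',**f);cv2.imwrite('pics/side7.png',cv2.resize(f['img'][150:240,210:330,::-1],(800,600),interpolation=cv2.INTER_CUBIC))
print(read_state()['t'])
E
```

```text
0.0012 [ 0.   -0.53 -0.27]
13.9417
```

View pics/side7.png

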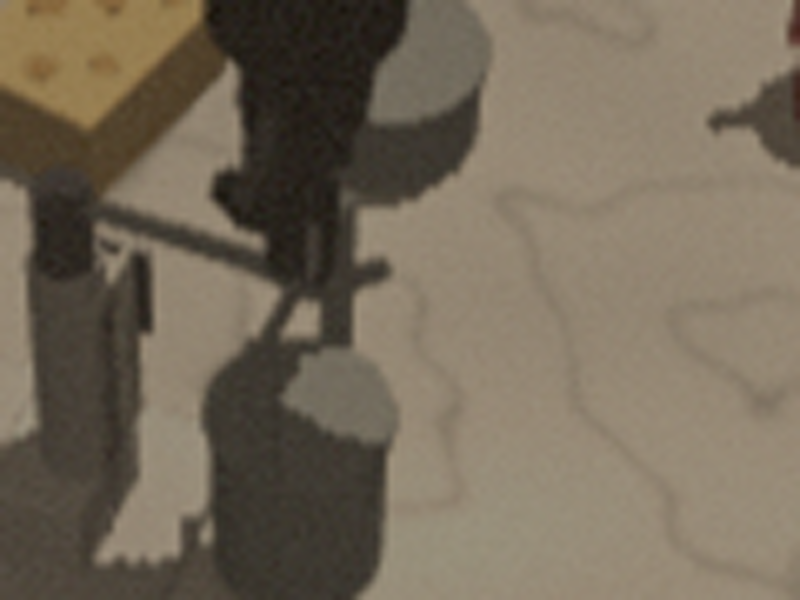

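The forces are all near zero and the bar sits in the bend. I'll release, retreat straight up, and watch the pail settle.

```bash
python3 - <<'E'
from station import *
from h import *
move_gripper(0.7)
s=read_state();print(s['t'],s['grip_width'],s['ft_force'])
p=s['eef_pos'];move_straight([p[0],p[1],.42],v=.12)
for n in('side','scene','wrist'):
    f=grab_frame(n);np.savez(n+'8.npz',**f)
a=load('side8')['img'][120:240,180:300,::-1];b=load('scene8')['img'][120:240,200:320,::-1]
cv2.imwrite('pics/z8.png',cv2.resize(np.hstack([a,b]),(800,400),interpolation=cv2.INTER_CUBIC))
cv2.imwrite('pics/w8.png',load('wrist8')['img'][:,:,::-1])
print(read_state()['t'])
E
```

```text
14.4333 0.6959581863237859 [-0.28848719  0.46339774 -0.67620307]
15.6
```

View pics/z8.png

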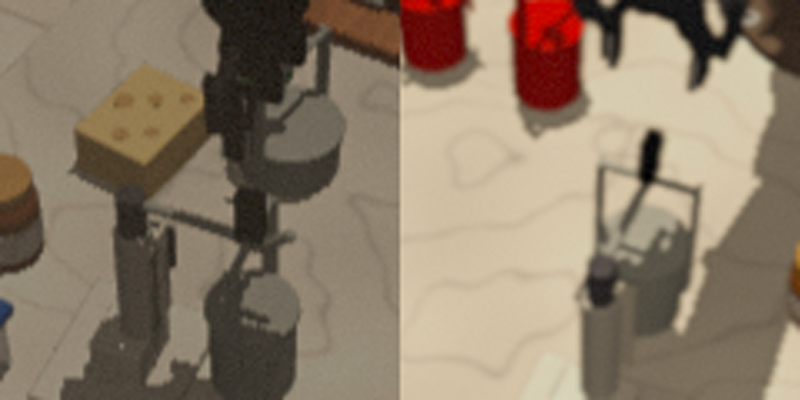

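View pics/w8.png

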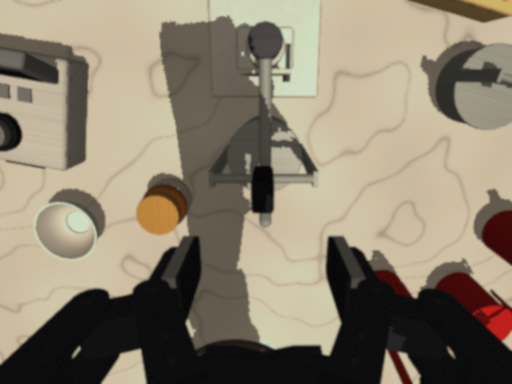

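The pail hangs freely and upright on the hook. I'll move above the key with the fingers shut and take a look.

```bash
python3 - <<'E'
from station import *
from h import *
R=down(-82.3)
move_straight([.440,.364,.42],v=.2)
move_gripper(0.0)
move_straight([.440,.364,.28],v=.15)
for n in('wrist','scene'):
    f=grab_frame(n);np.savez(n+'9.npz',**f);cv2.imwrite(f'pics/{n}9.png',f['img'][:,:,::-1])
s=read_state();print(s['t'],s['eef_pos'])
w=load('wrist9');P=cloud(w)
m=(P[...,2]>.076)&(P[...,2]<.1)&(np.hypot(P[...,0]-.479,P[...,1]-.364)<.03)
v,u=np.nonzero(m);print(m.sum(),P[m].mean(0),np.median(P[m][:,2]),u.mean(),v.mean(),cv2.minEnclosingCircle(P[m][:,:2].astype(np.float32)))
a=load('side0');b=load('scene0')
print(tri(b,(385.1,245.6),a,(196.6,328)))
E
```

```text
19.3 [0.44028546 0.36442663 0.28103471]
1447 [0.47696564 0.36372469 0.08303824] 0.08311916032320771 269.0946786454734 133.1085003455425 ((0.4763260781764984, 0.363453209400177), 0.01802951842546463)
(array([0.477842  , 0.36324972, 0.07950629]), np.float64(0.0006580983397134567))
```

View pics/wrist9.png

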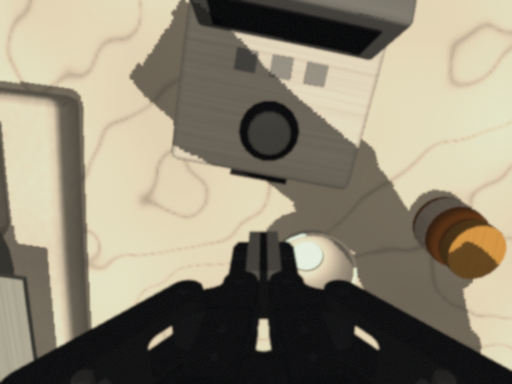

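View pics/scene9.png

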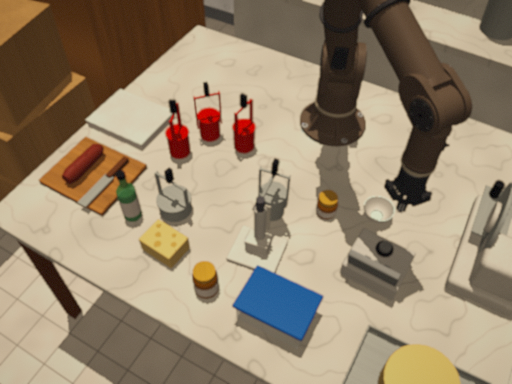

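The key is at (0.4765, 0.3635, 0.083) in the wrist view. I'll check the pail is still with two frames spread over time, then press.

```bash
python3 - <<'E'
from station import *
from h import *
move_straight([.4765,.3635,.24],v=.12)
move_straight([.4765,.3635,.172],v=.06)
fr=[]
for _ in range(4):
    f=grab_frame('side');fr.append(f);dwell(.35)
reg=lambda f:cv2.cvtColor(f['img'],cv2.COLOR_RGB2GRAY)[130:250,200:300].astype(np.float32)
win=cv2.createHanningWindow((100,120),cv2.CV_32F)
print('shifts px',[np.round(cv2.phaseCorrelate(reg(fr[0]),reg(g),win)[0],3) for g in fr[1:]])
for f in fr[-1:]:
    P=cloud(f);q=P[(P[...,2]>.19)&(P[...,2]<.28)&(P[...,0]>.53)&(P[...,0]<.59)&(abs(P[...,1]-(.0135+.134*(P[...,0]-.5)))<.007)];print('rod z',np.median(q[:,2]))
    m=(f['img'].max(2)<45)&(P[...,2]>.2)&(np.hypot(P[...,0]-.507,P[...,1]-.014)<.04);print('grip',P[m].mean(0),P[m].max(0))
s=read_state();print(s['t'],s['eef_pos'],s['ft_force'])
r=move_straight([.4765,.3635,.1455],v=.015,max_force=9)
s=read_state();print(r,s['eef_pos'],s['ft_force'])
dwell(.3);s=read_state();print(s['t'],s['eef_pos'],s['ft_force'])
f=grab_frame('scene');cv2.imwrite('pics/press.png',cv2.resize(f['img'][180:300,310:470,::-1],(800,600),interpolation=cv2.INTER_CUBIC))
E
```

```text
shifts px [array([-0.   , -0.039]), array([ 0.024, -0.02 ]), array([0.039, 0.011])]
rod z nan
grip [0.49782499 0.02222116 0.23930488] [0.49793798 0.02248595 0.24161586]
22.7833 [0.47651343 0.36351987 0.17198723] [ 1.00166301 -0.34708733 -0.49595467]
True [0.4764457  0.36349904 0.14875208] [-0.94023939 -0.93965244  6.51936478]
24.4917 [0.47650949 0.36349852 0.14873898] [-0.86729511 -0.17535882  6.85364543]
  return _methods._mean(a, axis=axis, dtype=dtype,
  ret = ret.dtype.type(ret / rcount)
```

View pics/press.png

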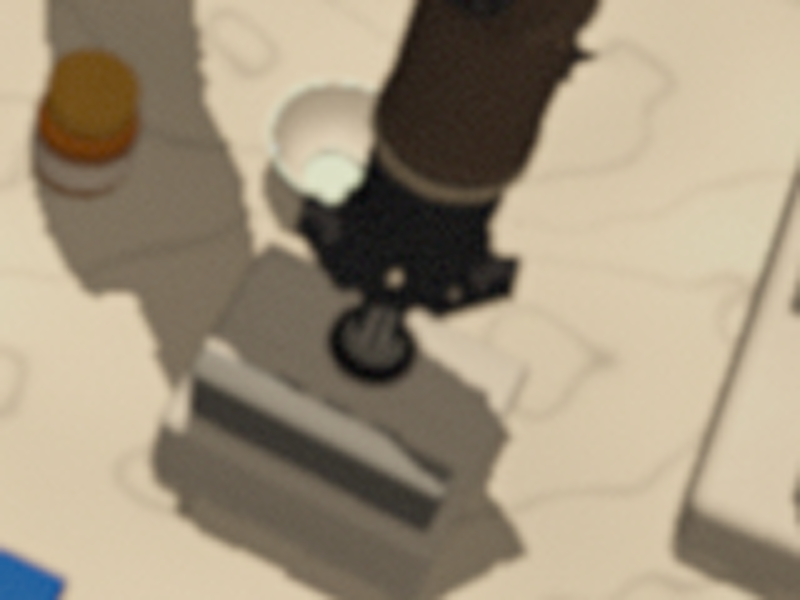

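The press reached about 7.3 N with the TCP at 0.1487, so the key bottomed out. The arm blocked the side camera, though, so that stillness check proved nothing. I'll release and verify with the other camera.

```bash
python3 - <<'E'
from station import *
from h import *
move_straight([.4765,.3635,.19],v=.03)
move_straight([.44,.364,.32],v=.12)
fr=[]
for _ in range(4):
    fr.append(grab_frame('scene'));dwell(.35)
reg=lambda f:cv2.cvtColor(f['img'],cv2.COLOR_RGB2GRAY)[150:220,240:300].astype(np.float32)
win=cv2.createHanningWindow((60,70),cv2.CV_32F)
print('shifts px',[np.round(cv2.phaseCorrelate(reg(fr[0]),reg(g),win)[0],3) for g in fr[1:]])
f=fr[-1];P=cloud(f);q=P[(P[...,2]>.19)&(P[...,2]<.28)&(P[...,0]>.53)&(P[...,0]<.59)&(abs(P[...,1]-(.0135+.134*(P[...,0]-.5)))<.007)];print('rod z',np.median(q[:,2]),len(q))
m=(f['img'].max(2)<45)&(P[...,2]>.2)&(np.hypot(P[...,0]-.507,P[...,1]-.014)<.04);print('grip',P[m].mean(0),P[m].max(0))
m=(P[...,2]>.068)&(np.hypot(P[...,0]-.4765,P[...,1]-.3635)<.018)&(P[...,2]<.1);print('key z95',np.percentile(P[m][:,2],95),'before .0853')
s=read_state();print(s['t'],s['ft_force'])
cv2.imwrite('pics/end.png',f['img'][:,:,::-1])
cv2.imwrite('pics/endz.png',cv2.resize(f['img'][140:230,220:340,::-1],(800,600),interpolation=cv2.INTER_CUBIC))
E
```

```text
shifts px [array([ 0.13 , -0.077]), array([0.082, 0.015]), array([ 0.072, -0.127])]
rod z 0.23148017309437452 67
grip [0.51812666 0.01835032 0.26507265] [0.52485404 0.02378006 0.28258928]
key z95 0.08632549406495145 before .0853
28.9583 [ 0.38582614 -0.05660823 -0.63298365]
```

View pics/endz.png

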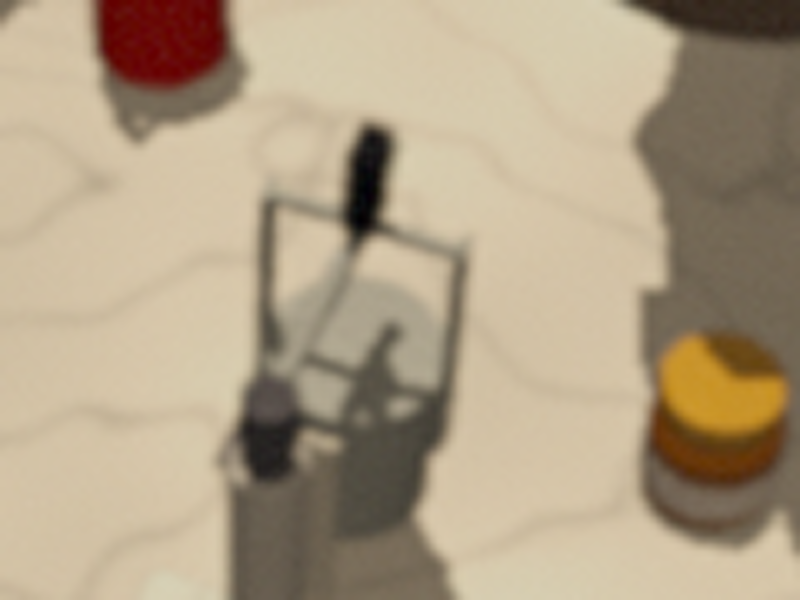

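View pics/end.png

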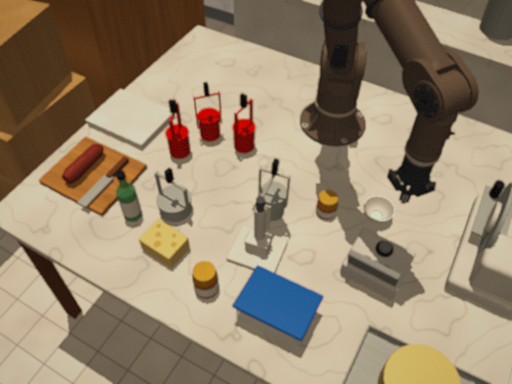

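The pail is still (shifts of about 0.1 px), the hook is dipped about 23 mm, the key is back up, and the arm is clear of everything. Handing in.

```bash
python3 -c "
from station import *
hand_in();print(read_state()['t'])"
```

```text
the job is handed in; nothing more can be done
the job is handed in; nothing more can be done
```

The tall pail is weighed and left hanging on the scale's hook. I pressed the key right down and released it, then handed in the job at about 29 s. The system reports no verdict.

- **Hanging:** I lifted the pail by its black grip (about 5.8 N) and lowered it slowly. My first seat estimate was about 7 mm too far out, so the bar touched the upturned tip. I slid it inward until the forces were near zero, then let go.
- **Key:** I pressed it with the fingers shut to about 7.3 N, roughly 9 s after letting go.
- **Last checks, after the press:**
  - The pail is still (shifts of about 0.1 px over 1 s) and looks upright.
  - The hook is dipped about 23 mm.
  - The key top is back at its starting height.
  - By eye in the final picture, the short pail and the other goods have not moved.
- **Check that failed:** the arm blocked the side camera during the stillness check just before the press, so that result meant nothing. That the pail was still at the press rests on the roughly 9 s it had to settle and on the check straight afterwards.

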